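Wedge a rocking control unit on a dental lab bench

TASK

The low white control unit on the bench rocks because the foot under its far left corner is too short. Push the wooden wedge over the bench, thin edge first, in under that foot until the unit stops rocking and stays level, then press down on the top of that corner with a fingertip, at about 12 N, and finish while still pressing there. Lift and carry nothing, do not shove the unit from its place, press no harder than a firm push, and leave the other things on the bench where they are.

Things in the scene. Friction and masses are not known exactly. Their poses are not given: they have to be found in the camera images.
- unit: Rocking thing: flat white metal box, 190 (x) by 170 mm (y), top 62 mm and underside 12 mm above the bench, on black rubber feet of 24 mm diameter at x = +-75, y = +-65 mm. About 2 kg, heaviest near its (-x, -y) corner. Origin: centre of its footprint at bench height, z up; -x is the front panel with a knob, turned roughly to the robot, +y its left side as the robot sees it.
- unit_foot (a point): Point at bench height (0 mm) under the centre of the short foot, at (75, 65, 0) mm in the unit's frame: the far left corner. Left alone the unit stands level on the three good feet, and this foot ends an unknown 4 to 9 mm above the bench.
- unit_corner (a point): The place to press: point on the unit's flat top straight above the short foot, at (75, 65, 62) mm in its frame. Unwedged, pressing here with over 3.5 to 5 N tips the unit about the diagonal through the two neighbouring feet, by 0.04 to 0.09 rad, until the short foot meets the bench; let go, it comes back level. With the wedge home it stays level when pressed.
- wedge: Loose wooden wedge, 90 mm long (x), 50 mm wide (y), about 0.12 kg, flat on the bench left of the unit, thin edge towards it. Straight slope from 2.5 mm thick at the thin edge (x = +45 mm) to 18 mm at the heel (x = -45 mm). Origin: centre of its underside. Slides at about 1 N; snug under the foot, the push climbs to 4 to 8 N as the unit begins to lift. It does not slip back when the unit is pressed.
- wedge_heel (a point): Centre of the wedge's upright heel face (50 mm wide, 18 mm tall), 9 mm above the bench: the face to push on.
- block: Bystander: a plain rectangular wooden block, 90 x 50 x 18 mm, of the same wood as the wedge but without slope (too thick to go under), left of the unit and nearer the robot than the wedge. Origin: centre of its underside.
- cast: Bystander: plaster dental model with a row of teeth, 62 x 66 mm, 39 mm tall, beyond the wedge. Origin: centre of its underside.
- jar: Bystander: small white jar, 44 mm diameter, 45 mm tall, right of the unit. Origin: centre of its underside.
- cup: Bystander: white instrument holder, 72 mm diameter, 95 mm tall, with tools standing out to about 170 mm, at the left. Origin: centre of its underside.
- brush: Bystander: brush lying at the right. Origin: under its middle.
- knife: Bystander: spatula, 170 mm long, lying at the right. Origin: under its middle.
- bowl: Bystander: dark rubber mixing bowl, 90 mm diameter, 40 mm tall, beyond the unit. Origin: centre of its underside.

How it is judged (in metres and radians):
At the end, for the whole second after the job is handed in: A finger presses the unit within 28 mm of the point above the short foot at 7 to 45 N; pressed, it is within 0.018 rad of level and the wedge, its centre line within 22 mm of the foot centre, carries over 4 N; unit within 30 mm of its start, bystanders within 20 mm, all still (angle between unit's own z axis and vertical below 0.018 rad and contact force between the fingers and unit between 7 and 45 N and horizontal distance between the grasp point and unit_corner below 0.028 m and contact force between wedge and unit above 4 N and y of unit_corner in the frame of wedge between -0.022 and 0.022 m and x of unit_corner in the frame of wedge between -0.03 and 0.05 m and distance of unit from where it was at the start of the episode below 0.03 m and linear speed of each of wedge, unit below 0.01 m/s and distance of each of block, cast, jar, cup, brush, knife, bowl from where it was at the start of the episode below 0.02 m); the arm keeps its last pose, push and grip.
It fails at once if the wedge is lifted off the bench or tipped up (height (world z) of wedge above 0.012 m or angle between wedge's own z axis and vertical above 0.3 rad).
It fails at once if the unit is lifted off the bench or tipped over (height (world z) of unit above 0.015 m or angle between unit's own z axis and vertical above 0.2 rad).
It fails at once if the unit is shoved more than 40 mm (distance of unit from where it was at the start of the episode above 0.04 m).
It fails at once if the unit is pressed hard (over 60 N) (contact force between the fingers and unit above 60 N).
It fails at once if a bystander is knocked, moved or lifted (over 20 mm) (distance of any of block, cast, jar, cup, brush, knife, bowl from where it was at the start of the episode above 0.02 m).
It also fails if it takes over 45 s, if anything falls off the work surface, if the arm or the gripper's body presses on something with over 40 N, if the wrist force passes 120 N, or if a joint passes its speed limit or range.

ROBOT

A 6-joint arm with a two-finger parallel gripper is mounted at the origin on the work surface. World frame = base frame: x ahead of the robot, y to its left, z up, the work surface at z = 0. Lengths are in mm, angles in rad, forces in N, time in s.
With the tool pointing down it reaches from about 275 to 1000 mm from the base axis. Payload 8.4 kg.
Tool frame: the origin (TCP) lies on the mounting face of the last link; the fingertips stand 173 mm ahead of it and the grasp point (between the pads) lies 155 mm ahead of it; z points along the fingers, y is the direction in which the jaws open and shut (so a half turn about z gives the same grasp; the last joint's range is limited). The gripper opens to 85 mm and grips with 20 to 120 N. Pads are 22 mm wide; open, the fingers measure 114 mm over their backs; the gripper's body (76 mm by 85 mm) begins 54 mm behind the grasp point. The pads swing forward as they close: fully open they stand 13 mm farther back than shut.
Start: joints at [-1.339, 0.353, 1.633, -0, 1.155, -0.002], TCP at [144.796, -608, 404.681] pointing down, gripper open.
Joint ranges: [-2.63, 2.63], [-0.92, 2.1], [0.06, 2.66], [-1.3, 4.44], [0, 2.69], [-3.02, 3.02]. Speed limits (rad/s): [2.22, 2.22, 2.79, 3.14, 3.14, 3.14].

INTERFACE

Orientations are given as [roll, pitch, yaw] about the fixed x, y, z axes, in that order (R = Rz(yaw) Ry(pitch) Rx(roll)).
In Python, from rig import readout, imaging, ticket gives the robot as it stands.
- The arm moves only by the tool step_arm, never from a script. Its argument "deltas" is a list of rows, each an object with "translation": the shift along the tool's x, y, z in cm, a list of three; "rot": the turn, a rotation vector about the tool's x, y, z in rad, a list of three. In form: [{"translation": [x, y, z], "rot": [rx, ry, rz]}, ...]. A call has 1 to 8 rows; each row is the pose to reach, as a shift and turn from the pose commanded when the call began, along the tool's axes at that moment; what a row does not reach only later rows make up. A row lasts 1/8 s, in which the tool goes at most 62.5 mm and 10.7 degrees, less where a joint would pass 70% of its speed; a pose out of reach is approached as far as the arm can. A call with a gripper value outside its range is refused whole. "grip" is the closure in counts, from 0 (fully open) to 255 (shut), set as the call begins (left out, the last holds). The fingers move at their own pace and stop on an object; "squeeze" is the grip in N (left out, the last holds). Time passes only in rows, so rows that repeat a pose let the fingers close. It gives the time, the measured TCP pose, the force and the opening at its end, in the units of the state.
- readout.sense(): the state, without advancing time (a new reading comes with each control period).
- imaging.grab_frame(name): name is "side" or "top"; returns a dict with "image" (420x560x3 uint8, red, green, blue), "camera_matrix" (3x3 intrinsics, pixels), "world_to_cam" (4x4, takes a point from world to camera coordinates). Camera axes: x right, y up, looking along -z (the intrinsics and any distortion apply to the point x, -y, -z); pixel columns grow to the right and rows downward; lengths in mm; the calibration is good to about 2 mm. A picture is of the moment at which its call begins. There is no depth.
- ticket.sign_off(): hands the job in, once; it reports no verdict.
The state is a dict: "clock": time; "qpos": joint angles; "qvel": joint speeds; "joint_efforts": joint torques, N m; "eef_pos": TCP position; "tcp_rot": TCP orientation; "contact_force": force on the tool from outside, world axes, zero at the start; "wrist_torque": the same for the moment, N m; "opening": opening from 0.0 (shut) to 1.0 (fully open).
Only numpy, scipy, OpenCV 4.12 (cv2) and the standard library are available. Lean on these libraries where they do the work, as an engineer would, in place of code of your own. Each camera call takes 0.05 s, during which the arm holds its last target.

## Working session

There is one attempt and no reset: what is moved stays moved. The work goes in short steps, Python scripts to look and compute and a tool call to move; the robot and the scene stay as the last step left them, time stands still between calls to the robot, and variables do not carry over. Pictures are saved under pics/ and viewed, and the job is handed in when it is done.

Besides the shell and the picture viewer there is one more tool, called after ">>>" in YAML: its name, and indented under it one key for each argument. step_arm: Moves the arm, as the interface text tells. Its arguments: {"type":"object","properties":{"deltas":{"type":"array","items":{"type":"object","properties":{"translation":{"type":"array","items":{"type":"number"}},"rot":{"type":"array","items":{"type":"number"}}}}},"grip":{"type":"number"},"squeeze":{"type":"number"}},"required":["deltas"]}

```bash
mkdir -p pics; ls
python3 - <<'E'
from rig import readout, imaging
import cv2,pickle
print(readout.sense())
for n in("side","top"):
    f=imaging.grab_frame(n); pickle.dump(f,open(f"{n}0.pkl","wb"))
    cv2.imwrite(f"pics/{n}0.png",cv2.resize(f["image"][:,:,::-1],(800,600),interpolation=cv2.INTER_CUBIC))
    print(n,f["camera_matrix"],f["world_to_cam"],[k for k in f])
E
```

```text
pics
{'clock': 0.0, 'qpos': array([-1.33941766e+00,  3.53647383e-01,  1.63413262e+00, -1.43826177e-05,
        1.15519802e+00, -2.43096934e-03]), 'qvel': array([0.00049549, 0.00039352, 0.0008025 , 0.00039937, 0.00141362,
       0.00030338]), 'joint_efforts': array([ 1.21343917e-03, -6.05239105e+01, -3.42070019e+01, -3.38139364e-05,
        9.41048143e-03, -1.53226040e-05]), 'eef_pos': array([ 144.72850219, -607.77116451,  403.96264009]), 'tcp_rot': array([-3.14020726e+00,  9.78241227e-06,  2.33815462e-01]), 'contact_force': array([0.1626147 , 0.07506385, 0.04711682]), 'wrist_torque': array([-0.02722008,  0.02569648,  0.00862885]), 'opening': 1.0018188729461748}
side [[439.27024865   0.         275.55249475]
 [  0.         439.27024865 208.82692755]
 [  0.           0.           1.        ]] [[-8.49961937e-01 -5.26716586e-01  1.15906951e-02  4.86366152e+02]
 [ 3.09443019e-01 -4.81300662e-01  8.20118705e-01 -2.23558095e+02]
 [-4.26391515e-01  7.00656343e-01  5.72076013e-01 -9.91064389e+02]
 [ 0.00000000e+00  0.00000000e+00  0.00000000e+00  1.00000000e+00]] ['image', 'camera_matrix', 'world_to_cam']
top [[441.00775699   0.         280.41293921]
 [  0.         441.00775699 213.5252539 ]
 [  0.           0.           1.        ]] [[ 2.74887477e-02 -9.99561161e-01 -1.10387681e-02 -3.89939200e+00]
 [ 9.83375624e-01  2.50574847e-02  1.79845783e-01 -5.42968198e+02]
 [-1.79490255e-01 -1.57989908e-02  9.83632879e-01 -1.14926948e+03]
 [ 0.00000000e+00  0.00000000e+00  0.00000000e+00  1.00000000e+00]] ['image', 'camera_matrix', 'world_to_cam']
```

View pics/side0.png

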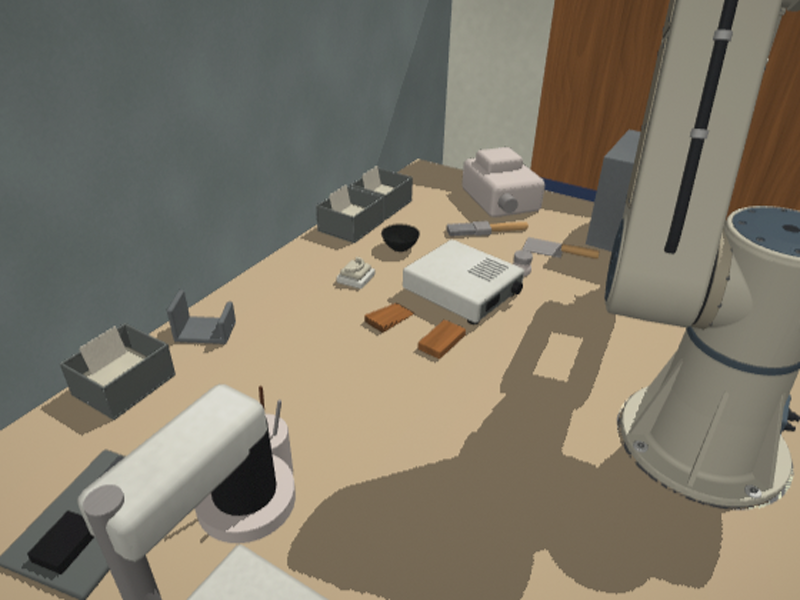

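View pics/top0.png

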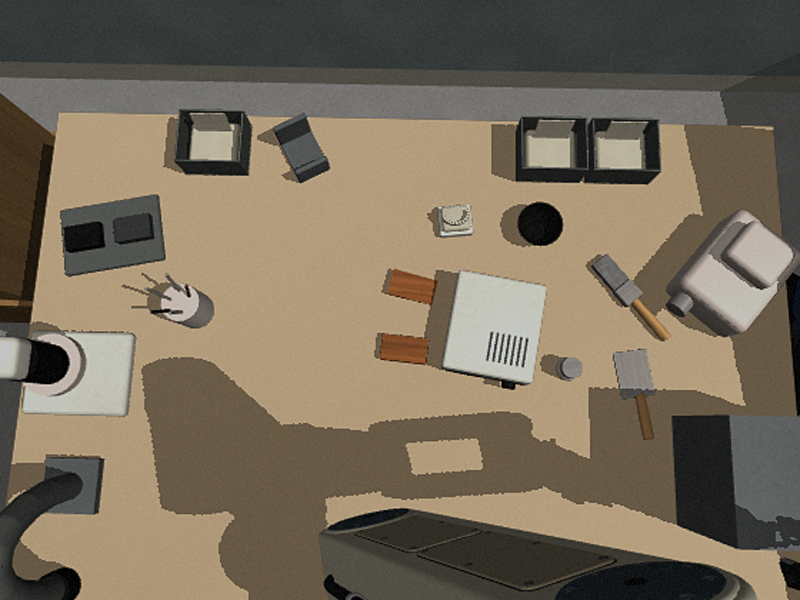

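The top view shows the unit with its corners near (460,271), (546,284), (531,383), (443,370). The wedge is at about (411,286), the block at (404,349), the cast at (456,220) and the bowl at (540,223). I'll zoom in next.

```bash
cat > h.py <<'E'
import numpy as np,cv2,pickle
def proj(f,P):
    P=np.atleast_2d(P); M=f["world_to_cam"]; c=P@M[:3,:3].T+M[:3,3]; c=c*[1,-1,-1]
    p=c@f["camera_matrix"].T; return p[:,:2]/p[:,2:]
def ray(f,uv,z):
    uv=np.atleast_2d(uv).astype(float);M=f["world_to_cam"];R=M[:3,:3];t=M[:3,3]
    d=np.c_[uv,np.ones(len(uv))]@np.linalg.inv(f["camera_matrix"]).T*[1,-1,-1]
    o=-R.T@t; d=d@R; s=(z-o[2])/d[:,2]; return o+d*s[:,None]
def crop(f,x0,y0,w,h,s,name):
    im=f["image"][y0:y0+h,x0:x0+w,::-1]; cv2.imwrite(name,cv2.resize(im,None,fx=s,fy=s,interpolation=cv2.INTER_CUBIC))
E
python3 - <<'E'
from h import *
t=pickle.load(open("top0.pkl","rb"));s=pickle.load(open("side0.pkl","rb"))
crop(t,255,135,140,140,5.5,"pics/tc0.png") if 0 else crop(t,260,180,130,100,6,"pics/tc0.png")
crop(s,230,155,150,100,5,"pics/sc0.png")
E
```

```text
(no output)
```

View pics/tc0.png

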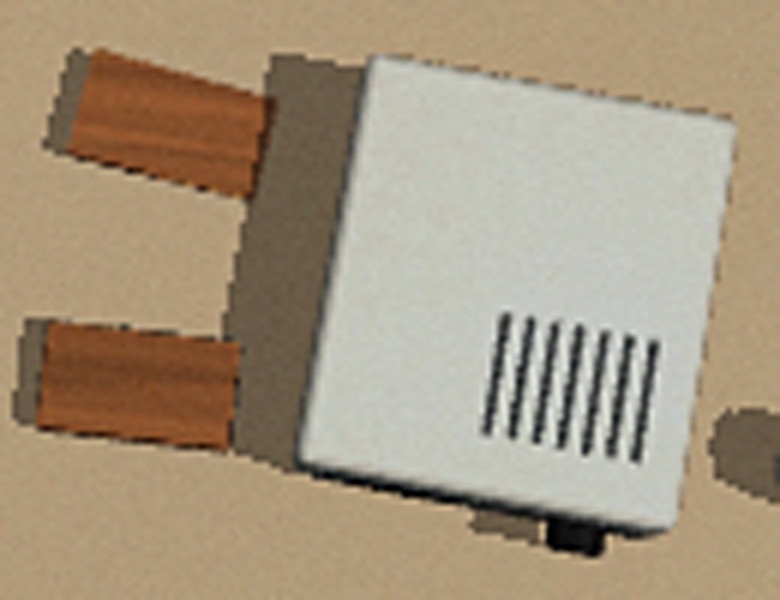

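View pics/sc0.png

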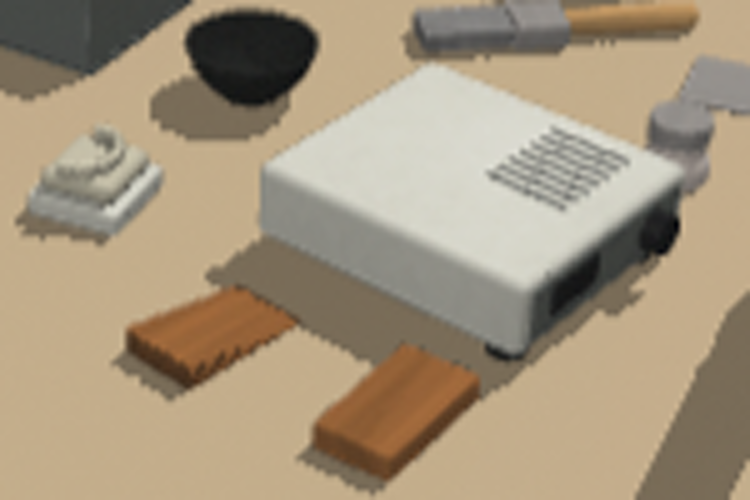

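```bash
cat > fit.py <<'E'
from h import *
from scipy.optimize import least_squares
def T(p,L):
    c,s=np.cos(p[2]),np.sin(p[2]); L=np.array(L,float); return np.c_[p[0]+c*L[:,0]-s*L[:,1],p[1]+s*L[:,0]+c*L[:,1],L[:,2]]
def unc(px,o,s): return np.array(o)+(np.array(px,float)+.5)/s-.5
def fit(L,obs,x0):
    g=lambda p:np.concatenate([(proj(f,T(p,[L[i] for i in ids]))-uv).ravel() for f,ids,uv in obs])
    r=least_squares(g,x0); return r.x,np.abs(r.fun).round(1)
E
python3 - <<'E'
from fit import *
t=pickle.load(open("top0.pkl","rb"));s=pickle.load(open("side0.pkl","rb"))
U=[(95,85,62),(95,-85,62),(-95,-85,62),(-95,85,62)]
ut=unc([(370,57),(736,122),(676,530),(300,465)],(260,180),6)
us=unc([(262,170),(432,65),(684,178),(530,293)],(230,155),5)
W=[(-45,25,18),(-45,-25,18),(45,25,2.5),(45,-25,2.5)]
wt=unc([(97,48),(70,153),(274,98),(254,198)],(260,180),6)
ws=unc([(128,332),(190,372),(240,287),(298,322)],(230,155),5)
B=[(-45,25,18),(-45,-25,18),(45,25,18),(45,-25,18)]
bt=unc([(48,322),(38,430),(240,342),(228,448)],(260,180),6)
i=[0,1,2,3]
for n,L,a,b,x0 in(("unit",U,ut,us,(600,-100,0)),("wedge",W,wt,ws,(600,50,-1.7)),("block",B,bt,None,(500,50,-1.7))):
    for obs in([(t,i,a)],[(s,i,b)],[(t,i,a),(s,i,b)])[:3 if b is not None else 1]:
        print(n,*[np.round(v,3) for v in fit(L,obs,x0)])
    if n=="unit":
        p=fit(L,obs,x0)[0]; print(T(p,[(75,65,0),(95,85,0),(-95,85,0)]))
# cast/bowl quick
z=lambda u:np.array(u)*.7
print(ray(t,[z((440,236)),z((474,236)),z((438,206))],0))
E
```

```text
unit [ 5.05885e+02 -1.66541e+02 -1.53000e-01] [0.6 0.7 0.7 0.7 0.6 1.  0.7 0.3]
unit [ 5.02160e+02 -1.57269e+02 -1.58000e-01] [1.1 0.2 0.2 0.3 1.8 1.4 0.5 0.9]
unit [ 5.05212e+02 -1.64682e+02 -1.55000e-01] [1.2 0.5 0.  0.4 0.2 1.3 1.5 0.5 0.6 1.2 0.1 1.5 1.8 2.9 0.2 0.8]
[[ 589.32270099 -111.9999634     0.        ]
 [ 612.16269057  -95.31659215    0.        ]
 [ 424.42672666  -66.07265507    0.        ]]
wedge [588.574 -10.992  -1.771] [0.7 0.2 0.3 0.4 0.7 0.  0.3 0.2]
wedge [585.135  -4.846  -1.779] [0.3 0.1 0.1 0.4 0.5 0.2 0.6 0.3]
wedge [587.728  -9.347  -1.774] [1.3 0.4 0.9 0.2 0.2 0.3 0.4 0.5 0.1 1.1 0.3 1.5 0.5 0.9 0.6 0.8]
block [463.993   2.489  -1.645] [0.2 0.  0.5 0.1 0.2 0.1 0.5 0.2]
[[ 695.654639    -64.44416083    0.        ]
 [ 697.31506844 -133.04362346    0.        ]
 [ 759.0033734   -59.33894974    0.        ]]
```

```bash
cat > go.py <<'E'
import sys,numpy as np
from scipy.spatial.transform import Rotation as Ro
from rig import readout
def delta(x,y,z,yaw,st=None):
    s=st or readout.sense(); R=Ro.from_euler('xyz',s['tcp_rot']); G=Ro.from_euler('xyz',[np.pi,0,yaw])
    print("at",s['clock'],s['eef_pos'].round(1),s['tcp_rot'].round(3),"F",s['contact_force'].round(1),"op",round(s['opening'],3))
    print("delta cm",(R.inv().apply(np.array([x,y,z])-s['eef_pos'])/10).round(2),"rot",(R.inv()*G).as_rotvec().round(3))
if __name__=="__main__": delta(*map(float,sys.argv[1:5]))
E
python3 go.py 532 10 300 -0.154
```

```text
at 0.1 [ 144.7 -607.8  404. ] [-3.14   0.     0.234] F [-0.7  0.3  1. ] op 0.999
delta cm [ 51.99 -51.11  10.46] rot [-0.001  0.     0.388]
```

>>> step_arm:
  deltas:
    - {"translation":[6,-6,0],"rot":[0,0,0.1]}
    - {"translation":[12,-12,0],"rot":[0,0,0.2]}
    - {"translation":[18,-18,0.5],"rot":[0,0,0.3]}
    - {"translation":[24,-24,1],"rot":[0,0,0.388]}
    - {"translation":[30,-30,1.5],"rot":[0,0,0.388]}
    - {"translation":[36,-36,2],"rot":[0,0,0.388]}
    - {"translation":[42,-42,2.5],"rot":[0,0,0.388]}
    - {"translation":[46,-46,3],"rot":[0,0,0.388]}
  grip: 255
  squeeze: 60

```text
clock: 1.1
eef_pos: [407.1, -180.7, 384.5]
tcp_rot: [3.141, -0.0, -0.154]
contact_force: [0.8, -0.5, 0.3]
opening: 0.003
```

```bash
python3 go.py 532 10 250 -0.154
```

```text
at 1.1 [ 407.1 -180.7  384.5] [ 3.141 -0.    -0.154] F [ 0.8 -0.5  0.3] op 0.003
delta cm [  9.4  -20.77  13.46] rot [ 0. -0. -0.]
```

>>> step_arm:
  deltas:
    - {"translation":[2,-4.5,1],"rot":[0,0,0]}
    - {"translation":[4,-9,3],"rot":[0,0,0]}
    - {"translation":[6,-13.5,5],"rot":[0,0,0]}
    - {"translation":[6,-13.5,6],"rot":[0,0,0]}
    - {"translation":[6,-13.5,6],"rot":[0,0,0]}
    - {"translation":[6,-13.5,6],"rot":[0,0,0]}

```text
clock: 1.85
eef_pos: [486.2, -59.3, 325.0]
tcp_rot: [3.141, -0.0, -0.155]
contact_force: [0.1, -0.3, 0.8]
opening: -0.002
```

```bash
python3 go.py 532 10 230 -0.154
```

```text
at 1.85 [486.2 -59.3 325. ] [ 3.141 -0.    -0.155] F [ 0.1 -0.3  0.8] op -0.002
delta cm [ 3.45 -7.56  9.5 ] rot [ 0.    -0.    -0.001]
```

>>> step_arm:
  deltas:
    - {"translation":[3.4,-3.8,2],"rot":[0,0,0]}
    - {"translation":[3.4,-7.6,5],"rot":[0,0,0]}
    - {"translation":[3.4,-7.6,9.4],"rot":[0,0,0]}
    - {"translation":[3.4,-7.6,9.4],"rot":[0,0,0]}
    - {"translation":[3.4,-7.6,9.4],"rot":[0,0,0]}

```text
clock: 2.48
eef_pos: [532.3, 10.6, 232.1]
tcp_rot: [-3.141, -0.001, -0.156]
contact_force: [0.3, 0.1, 0.4]
opening: 0.002
```

```bash
python3 go.py 532 10 179 -0.154
python3 - <<'E'
from h import *
from rig import imaging
for n in("side","top"):
    f=imaging.grab_frame(n); pickle.dump(f,open(f"{n}1.pkl","wb"))
    crop(f,*((230,140,150,110,5) if n=="side" else (250,170,140,110,5.5)),f"pics/{n}1.png")
E
```

```text
at 2.475 [532.3  10.6 232.1] [-3.141e+00 -1.000e-03 -1.560e-01] F [0.3 0.1 0.4] op 0.002
delta cm [-0.03  0.06  5.31] rot [-0.    -0.001 -0.002]
```

View pics/side1.png

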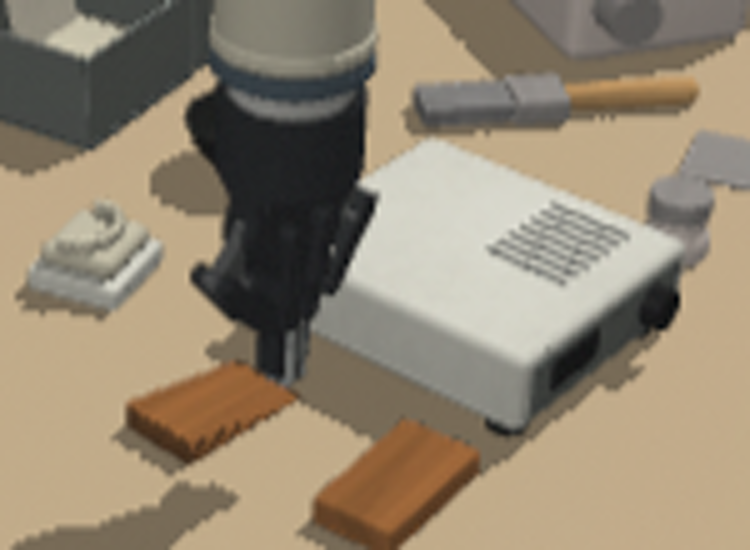

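View pics/top1.png

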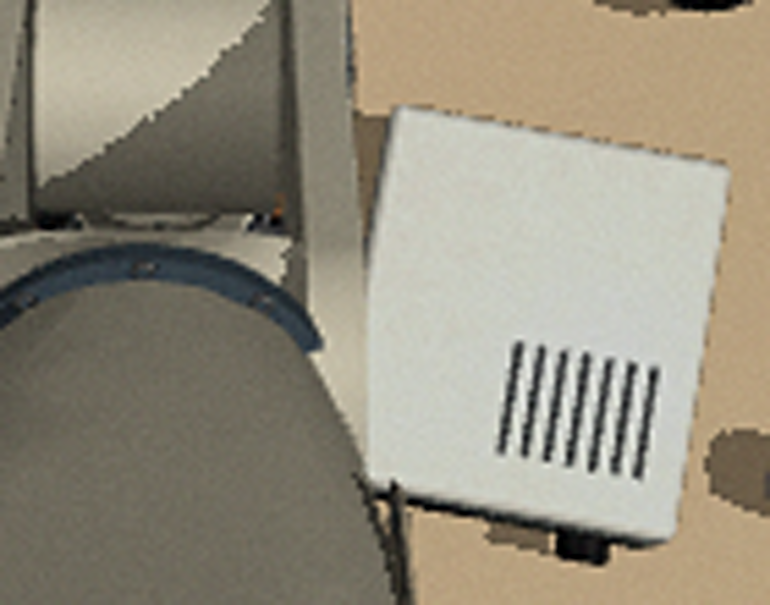

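The side view shows the fingertips at about crop (283,380). The top view is blocked by the arm. I'll compare the fingertip's pixel position with the projected one.

Run:
```python
from h import *
s=pickle.load(open("side1.pkl","rb"))
R=np.array([[.988,-.154],[.154,.988]])
for dx in(-11,11):
  for dy in(-14.5,14.5):
    w=np.array([532.3,10.6])+np.array([.988,-.154])*dx+np.array([-.154,-.988])*dy
    print(dx,dy,(proj(s,[[*w,59]])-[230,140])*5)
```

```text
-11 -14.5 [[280.56330529 393.16510909]]
-11 14.5 [[314.9022141  369.31679772]]
11 -14.5 [[248.80399342 377.03930932]]
11 14.5 [[283.29169691 353.66983606]]
```

>>> step_arm:
  deltas:
    - {"translation":[0,0,2.5],"rot":[0,0,0]}
    - {"translation":[0,0,4.5],"rot":[0,0,0]}
    - {"translation":[0,0,5.3],"rot":[0,0,0]}
    - {"translation":[0,0,5.3],"rot":[0,0,0]}

```text
clock: 3.08
eef_pos: [532.1, 11.2, 178.2]
tcp_rot: [-3.141, -0.001, -0.155]
contact_force: [-0.5, -0.3, 0.6]
opening: -0.0
```

>>> step_arm:
  deltas:
    - {"translation":[0.5,0,0],"rot":[0,0,0]}
    - {"translation":[0.9,0,0],"rot":[0,0,0]}
    - {"translation":[1.2,0,0],"rot":[0,0,0]}
    - {"translation":[1.5,0,0],"rot":[0,0,0]}

```text
clock: 3.58
eef_pos: [546.9, 9.1, 177.7]
tcp_rot: [-3.142, -0.0, -0.154]
contact_force: [0.7, 0.7, 0.3]
opening: -0.005
```

>>> step_arm:
  deltas:
    - {"translation":[0.3,0,0],"rot":[0,0,0]}
    - {"translation":[0.6,0,0],"rot":[0,0,0]}
    - {"translation":[0.9,0,0],"rot":[0,0,0]}

```text
clock: 3.95
eef_pos: [555.5, 7.7, 177.5]
tcp_rot: [3.142, 0.001, -0.154]
contact_force: [-1.4, 0.5, 0.4]
opening: -0.0
```

```bash
python3 go.py 570 4 179 -0.154
python3 - <<'E'
from h import *
from rig import imaging
for n in("side",):
    f=imaging.grab_frame(n); pickle.dump(f,open(f"{n}2.pkl","wb"))
    crop(f,*((230,140,150,110,5) if n=="side" else (250,170,140,110,5.5)),f"pics/{n}2.png")
E
```

```text
at 3.95 [555.5   7.7 177.5] [ 3.142e+00  1.000e-03 -1.540e-01] F [-1.4  0.5  0.4] op -0.0
delta cm [ 1.49  0.15 -0.15] rot [ 0.     0.001 -0.   ]
```

View pics/side2.png

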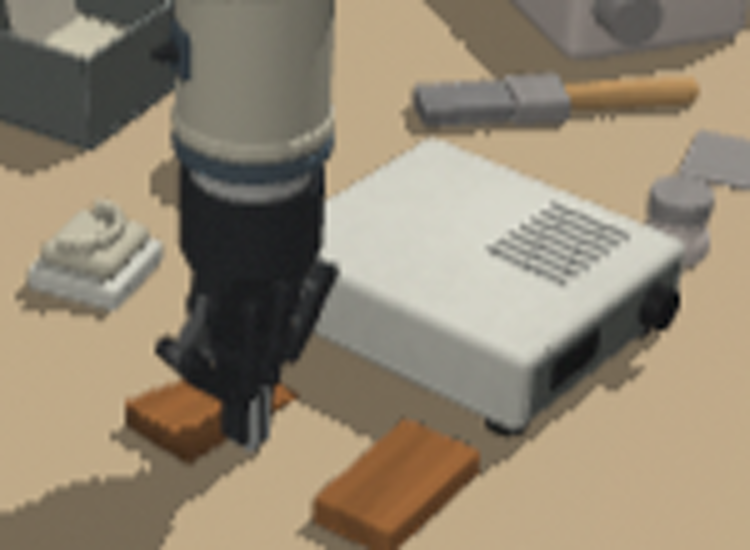

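The gripper now touches the wedge's near side, with a reaction of about 1.4 N at n=547.6 (predicted 546.5). I'll push 15 to 16 mm further.

>>> step_arm:
  deltas:
    - {"translation":[0.3,0,-0.05],"rot":[0,0,0]}
    - {"translation":[0.6,0,-0.1],"rot":[0,0,0]}
    - {"translation":[0.9,0,-0.1],"rot":[0,0,0]}
    - {"translation":[1.2,0,-0.1],"rot":[0,0,0]}
    - {"translation":[1.45,0,-0.1],"rot":[0,0,0]}
    - {"translation":[1.55,0,-0.1],"rot":[0,0,0]}
    - {"translation":[1.55,0,-0.1],"rot":[0,0,0]}

```text
clock: 4.88
eef_pos: [571.0, 5.4, 178.6]
tcp_rot: [-3.142, -0.0, -0.154]
contact_force: [-1.0, 0.1, 0.1]
opening: 0.003
```

>>> step_arm:
  deltas:
    - {"translation":[-0.5,0,0],"rot":[0,0,0]}
    - {"translation":[-1.2,0,-2],"rot":[0,0,0]}
    - {"translation":[-1.2,0,-6],"rot":[0,0,0]}
    - {"translation":[-1.2,-6,-7],"rot":[0,0,0]}
    - {"translation":[-1.2,-12,-7],"rot":[0,0,0]}
    - {"translation":[-1.2,-17,-7],"rot":[0,0,0]}
    - {"translation":[-1.2,-17,-7],"rot":[0,0,0]}

```text
clock: 5.75
eef_pos: [585.2, 178.3, 248.8]
tcp_rot: [-3.141, -0.001, -0.151]
contact_force: [-0.1, 0.2, -0.5]
opening: -0.002
```

```bash
python3 go.py 570 4 179 -0.154
python3 - <<'E'
from h import *
from rig import imaging
for n in("side","top"):
    f=imaging.grab_frame(n); pickle.dump(f,open(f"{n}3.pkl","wb"))
    crop(f,*((230,155,150,100,5) if n=="side" else (260,180,130,100,6)),f"pics/{n}3.png")
E
```

```text
at 5.75 [585.2 178.3 248.8] [-3.141e+00 -1.000e-03 -1.510e-01] F [-0.1  0.2 -0.5] op -0.002
delta cm [ 1.11 17.47  6.96] rot [-0.001 -0.001  0.003]
```

View pics/side3.png

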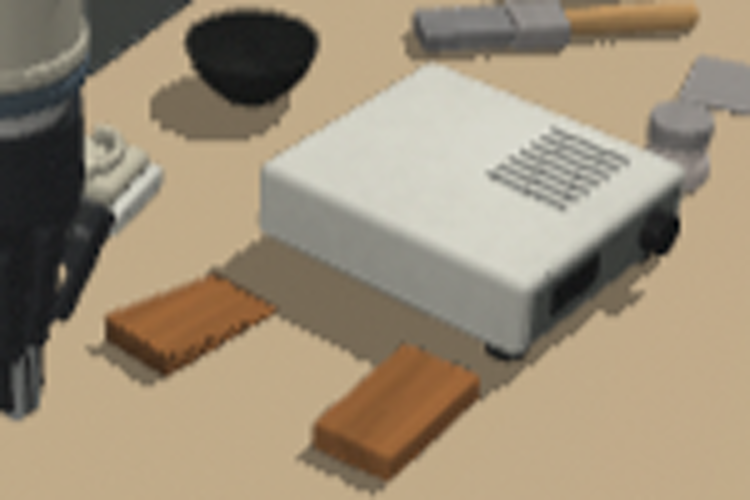

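View pics/top3.png

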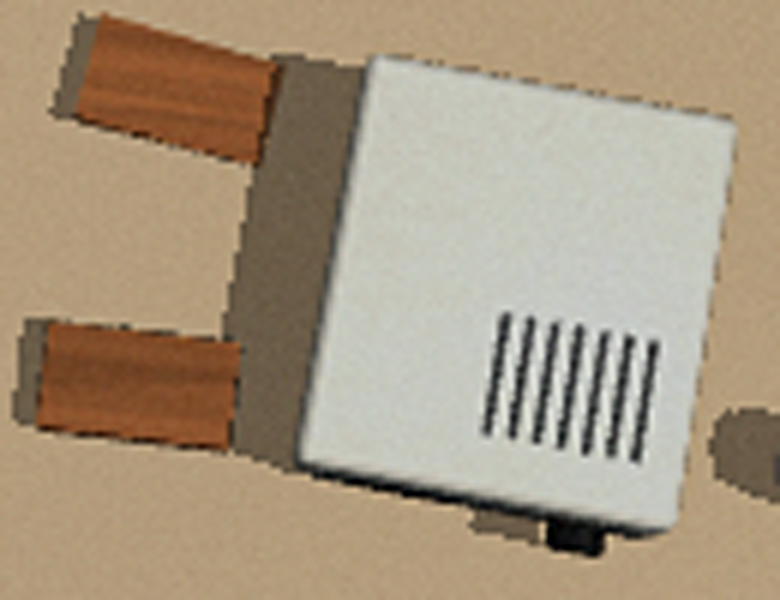

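Wedge in the top crop: heel (103,13) and (76,117), thin edge (281,63) and (259,163). In the side crop: heel (107,320) and (168,358), thin edge (215,272) and (273,308). I'll refit its pose.

Run:
```python
from fit import *
t=pickle.load(open("top3.pkl","rb"));s=pickle.load(open("side3.pkl","rb"))
W=[(-45,25,18),(-45,-25,18),(45,25,2.5),(45,-25,2.5)]
wt=unc([(103,13),(76,117),(281,63),(259,163)],(260,180),6)
ws=unc([(107,320),(168,358),(215,272),(273,308)],(230,155),5)
i=[0,1,2,3]
for o,foot in(([(t,i,wt)],(589.9,-113.7)),([(s,i,ws)],(586.5,-105.)),([(t,i,wt),(s,i,ws)],(589.3,-112))):
    p,r=fit(W,o,(600,0,-1.7)); c,q=np.cos(p[2]),np.sin(p[2]);d=np.array(foot)-p[:2]
    print(p.round(3),r,"foot in wedge",c*d[0]+q*d[1],-q*d[0]+c*d[1],"heel",p[:2]-45*np.array([c,q]))
```

```text
[605.628 -13.407  -1.774] [0.6 0.1 0.2 0.4 0.5 0.1 0.3 0.2] foot in wedge 101.40428670776615 4.825913760024671 heel [614.70478535  30.66837338]
[603.263  -8.863  -1.751] [0.5 0.2 0.2 0.4 0.5 0.5 0.7 0.1] foot in wedge 97.58451158951229 0.7841042613822395 heel [611.34826666  35.40484824]
[605.099 -12.19   -1.765] [1.2 0.4 0.6 0.  0.1 0.1 0.  0.2 0.5 1.1 0.1 1.3 0.2 0.2 0.8 0.5] foot in wedge 100.98366917346995 3.727103200152051 heel [613.76884999  31.96665706]
```

```bash
python3 go.py 620 69 249 1.405
```

```text
at 5.85 [584.6 175.4 248.4] [ 3.141  0.    -0.153] F [ 0.4 -0.   0.3] op 0.002
delta cm [ 5.12  9.98 -0.06] rot [ 0.000e+00  1.000e-03 -1.558e+00]
```

>>> step_arm:
  deltas:
    - {"translation":[1,2,0],"rot":[0,0,-0.18]}
    - {"translation":[2,4,0],"rot":[0,0,-0.36]}
    - {"translation":[3,6,0],"rot":[0,0,-0.54]}
    - {"translation":[4,8,0],"rot":[0,0,-0.72]}
    - {"translation":[5.1,10,0],"rot":[0,0,-0.9]}
    - {"translation":[5.1,10,0],"rot":[0,0,-1.08]}
    - {"translation":[5.1,10,0],"rot":[0,0,-1.26]}
    - {"translation":[5.1,10,0],"rot":[0,0,-1.44]}

```text
clock: 6.85
eef_pos: [619.5, 66.7, 248.4]
tcp_rot: [-3.141, 0.001, 1.29]
contact_force: [0.2, 0.9, 0.2]
opening: 0.001
```

```bash
python3 go.py 620 69 249 1.405
```

```text
at 6.85 [619.5  66.7 248.4] [-3.141e+00  1.000e-03  1.290e+00] F [0.2 0.9 0.2] op 0.001
delta cm [ 0.24 -0.02 -0.06] rot [-0.001  0.    -0.115]
```

>>> step_arm:
  deltas:
    - {"translation":[0.2,0,2],"rot":[0,0,-0.118]}
    - {"translation":[0.2,0,5],"rot":[0,0,-0.118]}
    - {"translation":[0.2,0,6.9],"rot":[0,0,-0.118]}
    - {"translation":[0.2,0,6.9],"rot":[0,0,-0.118]}
    - {"translation":[0.2,0,6.9],"rot":[0,0,-0.118]}

```text
clock: 7.48
eef_pos: [621.0, 70.1, 180.3]
tcp_rot: [3.141, -0.0, 1.403]
contact_force: [0.0, 0.2, 0.0]
opening: -0.001
```

>>> step_arm:
  deltas:
    - {"translation":[-0.5,0,0],"rot":[0,0,0]}
    - {"translation":[-1,0,0],"rot":[0,0,0]}
    - {"translation":[-1.5,0,0],"rot":[0,0,0]}
    - {"translation":[-2,0,0],"rot":[0,0,0]}
    - {"translation":[-2.5,0,0],"rot":[0,0,0]}
    - {"translation":[-3,0,0],"rot":[0,0,0]}

```text
clock: 8.22
eef_pos: [615.7, 40.6, 179.6]
tcp_rot: [-3.142, -0.0, 1.404]
contact_force: [0.5, 0.8, 0.3]
opening: -0.001
```

```bash
python3 go.py 620 69 179 1.405
python3 - <<'E'
from h import *
from rig import imaging
f=imaging.grab_frame("side"); pickle.dump(f,open("side4.pkl","wb"))
crop(f,230,155,150,100,5,"pics/side4.png")
E
```

```text
at 8.225 [615.7  40.6 179.6] [-3.142 -0.     1.404] F [0.5 0.8 0.3] op -0.001
delta cm [ 2.88 -0.05  0.06] rot [-0.    -0.    -0.001]
```

View pics/side4.png

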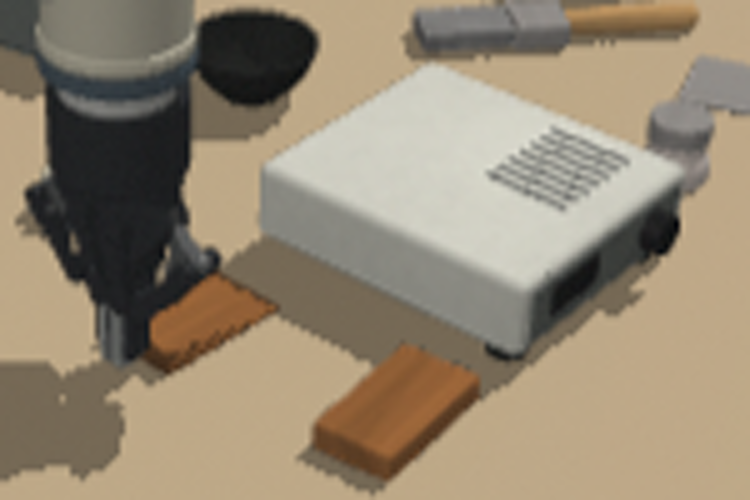

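The fingers are at the heel and contact is starting. I'll push about 45 mm, then slow down.

>>> step_arm:
  deltas:
    - {"translation":[-0.5,0,0],"rot":[0,0,0]}
    - {"translation":[-1.1,0,0],"rot":[0,0,0]}
    - {"translation":[-1.7,0,0],"rot":[0,0,0]}
    - {"translation":[-2.3,0,0],"rot":[0,0,0]}
    - {"translation":[-2.9,0,0],"rot":[0,0,0]}
    - {"translation":[-3.5,0,0],"rot":[0,0,0]}
    - {"translation":[-4,0,0],"rot":[0,0,0]}
    - {"translation":[-4.2,0,0],"rot":[0,0,0]}

```text
clock: 9.28
eef_pos: [608.7, -0.9, 179.6]
tcp_rot: [-3.142, -0.0, 1.404]
contact_force: [-0.3, 0.4, -0.3]
opening: -0.002
```

```bash
python3 go.py 620 69 179 1.405
python3 - <<'E'
from h import *
from rig import imaging
f=imaging.grab_frame("side"); pickle.dump(f,open("side5.pkl","wb"))
crop(f,230,155,150,100,5,"pics/side5.png")
f=imaging.grab_frame("top")
crop(f,260,180,130,100,6,"pics/top5.png")
E
```

```text
at 9.275 [608.7  -0.9 179.6] [-3.142 -0.     1.404] F [-0.3  0.4 -0.3] op -0.002
delta cm [ 7.08 -0.05  0.06] rot [-0.    -0.    -0.001]
```

View pics/side5.png

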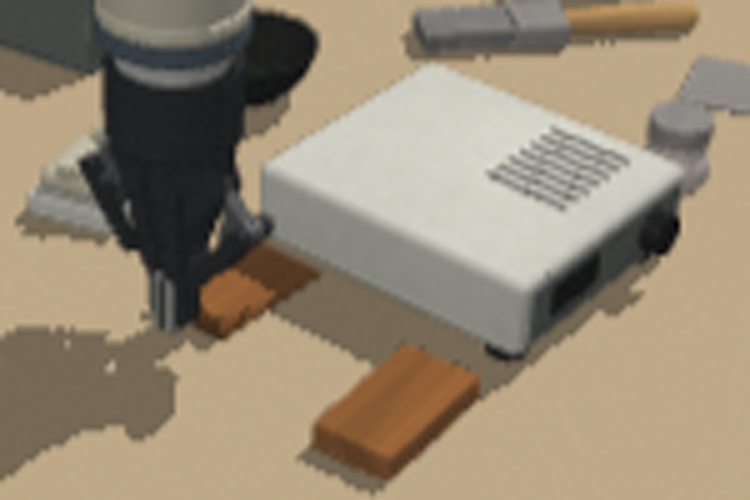

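View pics/top5.png

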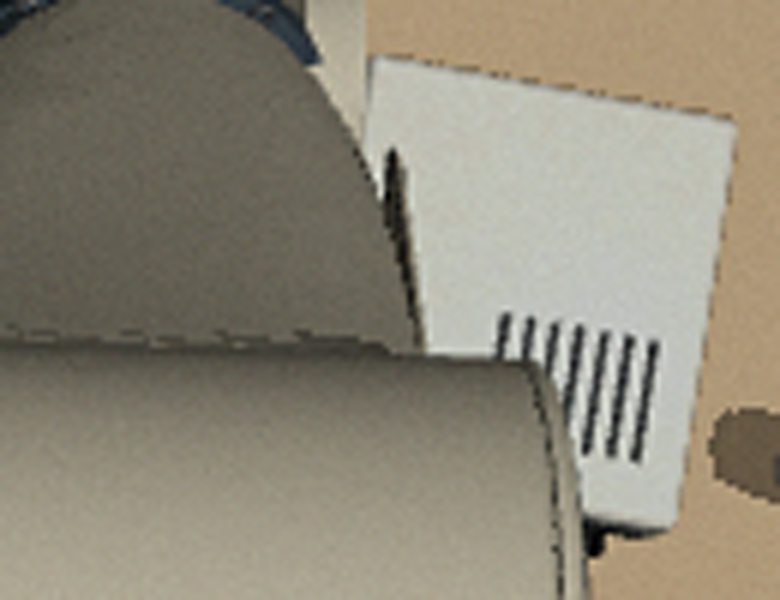

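>>> step_arm:
  deltas:
    - {"translation":[-0.2,0,0],"rot":[0,0,0]}
    - {"translation":[-0.4,0,0],"rot":[0,0,0]}
    - {"translation":[-0.6,0,0],"rot":[0,0,0]}
    - {"translation":[-0.8,0,0],"rot":[0,0,0]}

```text
clock: 9.88
eef_pos: [607.4, -8.5, 179.6]
tcp_rot: [3.142, -0.0, 1.404]
contact_force: [0.4, 2.7, 1.1]
opening: 0.005
```

>>> step_arm:
  deltas:
    - {"translation":[-0.2,0,0],"rot":[0,0,0]}
    - {"translation":[-0.4,0,0],"rot":[0,0,0]}

```text
clock: 10.12
eef_pos: [606.7, -12.5, 179.6]
tcp_rot: [3.141, -0.0, 1.404]
contact_force: [0.0, 0.4, 0.1]
opening: 0.004
```

>>> step_arm:
  deltas:
    - {"translation":[-0.2,0,0],"rot":[0,0,0]}
    - {"translation":[-0.4,0,0],"rot":[0,0,0]}

```text
clock: 10.38
eef_pos: [606.1, -16.4, 179.6]
tcp_rot: [3.142, -0.0, 1.404]
contact_force: [0.0, 0.2, 0.6]
opening: -0.001
```

>>> step_arm:
  deltas:
    - {"translation":[-0.15,0,0],"rot":[0,0,0]}
    - {"translation":[-0.3,0,0],"rot":[0,0,0]}

```text
clock: 10.62
eef_pos: [605.6, -19.4, 179.6]
tcp_rot: [3.142, -0.0, 1.404]
contact_force: [-0.7, 2.0, 0.0]
opening: 0.002
```

>>> step_arm:
  deltas:
    - {"translation":[-0.15,0,0],"rot":[0,0,0]}
    - {"translation":[-0.3,0,0],"rot":[0,0,0]}

```text
clock: 10.88
eef_pos: [605.1, -22.3, 179.6]
tcp_rot: [3.142, -0.0, 1.404]
contact_force: [1.0, 1.7, 1.0]
opening: 0.002
```

```bash
python3 go.py 620 69 179 1.405
python3 - <<'E'
from h import *
from rig import imaging
f=imaging.grab_frame("side"); pickle.dump(f,open("side6.pkl","wb"))
crop(f,230,155,150,100,5,"pics/side6.png")
E
```

```text
at 10.875 [605.1 -22.3 179.6] [ 3.142 -0.     1.404] F [1.  1.7 1. ] op 0.002
delta cm [ 9.25 -0.05  0.06] rot [ 0.    -0.    -0.001]
```

View pics/side6.png

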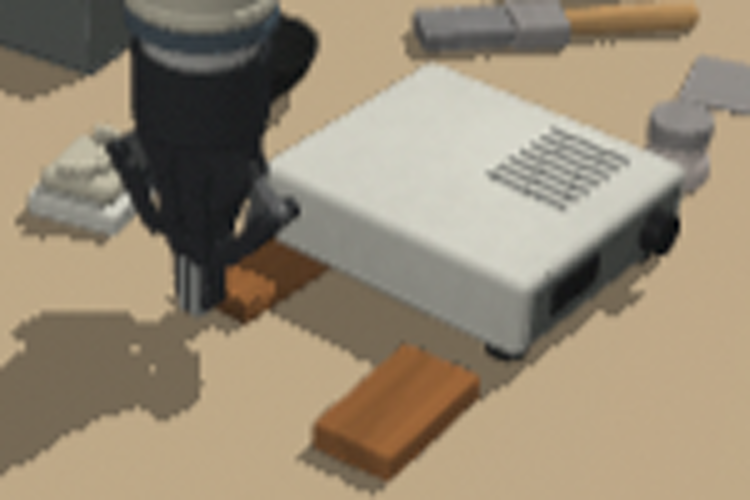

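The wedge is going in straight and the unit hasn't moved. I'll keep pushing gently.

>>> step_arm:
  deltas:
    - {"translation":[-0.15,0,0],"rot":[0,0,0]}
    - {"translation":[-0.3,0,0],"rot":[0,0,0]}

```text
clock: 11.18
eef_pos: [604.6, -25.3, 179.6]
tcp_rot: [3.142, -0.0, 1.404]
contact_force: [0.6, 2.1, 1.1]
opening: 0.003
```

>>> step_arm:
  deltas:
    - {"translation":[-0.1,0,0],"rot":[0,0,0]}
    - {"translation":[-0.2,0,0],"rot":[0,0,0]}

```text
clock: 11.42
eef_pos: [604.2, -27.2, 179.6]
tcp_rot: [-3.142, -0.0, 1.404]
contact_force: [0.2, 1.4, 1.1]
opening: -0.002
```

>>> step_arm:
  deltas:
    - {"translation":[-0.1,0,0],"rot":[0,0,0]}
    - {"translation":[-0.2,0,0],"rot":[0,0,0]}

```text
clock: 11.68
eef_pos: [603.9, -29.2, 179.6]
tcp_rot: [3.142, -0.0, 1.404]
contact_force: [0.4, 2.5, 1.9]
opening: 0.002
```

>>> step_arm:
  deltas:
    - {"translation":[-0.1,0,0],"rot":[0,0,0]}
    - {"translation":[-0.2,0,0],"rot":[0,0,0]}

```text
clock: 11.92
eef_pos: [603.6, -31.2, 179.6]
tcp_rot: [3.142, -0.0, 1.404]
contact_force: [-0.1, 2.1, 1.0]
opening: 0.0
```

>>> step_arm:
  deltas:
    - {"translation":[-0.1,0,0],"rot":[0,0,0]}
    - {"translation":[-0.2,0,0],"rot":[0,0,0]}

```text
clock: 12.18
eef_pos: [603.2, -33.1, 179.6]
tcp_rot: [-3.142, -0.0, 1.404]
contact_force: [-0.2, 2.1, 0.6]
opening: 0.002
```

Run:
```python
from rig import readout,imaging
import numpy as np
from h import *
print(np.mean([readout.sense()['contact_force'] for _ in range(5)],0))
f=imaging.grab_frame("side"); pickle.dump(f,open("side7.pkl","wb"))
print(readout.sense()['contact_force'])
crop(f,230,155,150,100,5,"pics/side7.png")
a=pickle.load(open("side0.pkl","rb"))
d=np.abs(f["image"].astype(int)-a["image"]).sum(2).clip(0,255).astype(np.uint8)
cv2.imwrite("pics/diff7.png",cv2.resize(d[155:255,230:380],None,fx=5,fy=5))
```

```text
[-0.2019983   2.07988728  0.60661799]
[0.50277855 2.13950938 1.49855179]
```

View pics/side7.png

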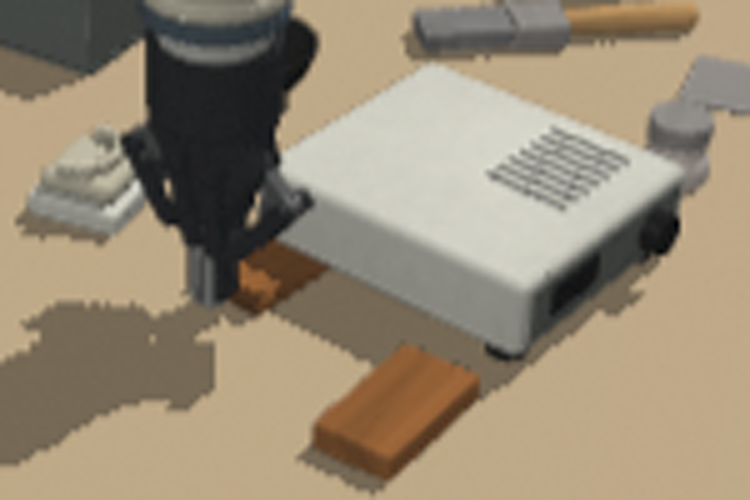

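View pics/diff7.png

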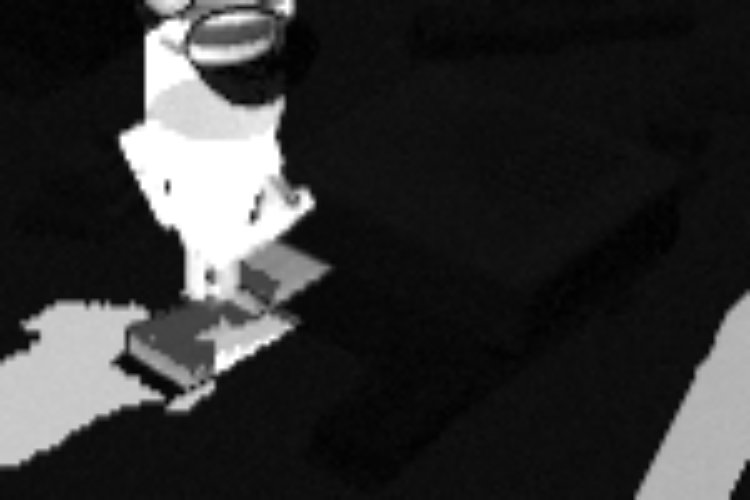

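>>> step_arm:
  deltas:
    - {"translation":[-0.1,0,0],"rot":[0,0,0]}
    - {"translation":[-0.2,0,0],"rot":[0,0,0]}

```text
clock: 12.48
eef_pos: [602.9, -35.1, 179.6]
tcp_rot: [-3.142, -0.0, 1.404]
contact_force: [-0.6, 2.3, 1.5]
opening: -0.001
```

>>> step_arm:
  deltas:
    - {"translation":[-0.1,0,0],"rot":[0,0,0]}
    - {"translation":[-0.2,0,0],"rot":[0,0,0]}

```text
clock: 12.72
eef_pos: [602.5, -37.1, 179.6]
tcp_rot: [-3.142, -0.0, 1.404]
contact_force: [0.1, 2.2, 1.9]
opening: 0.003
```

>>> step_arm:
  deltas:
    - {"translation":[-0.1,0,0],"rot":[0,0,0]}
    - {"translation":[-0.2,0,0],"rot":[0,0,0]}

```text
clock: 12.98
eef_pos: [602.3, -38.7, 179.6]
tcp_rot: [3.142, -0.001, 1.404]
contact_force: [1.6, 6.3, 0.7]
opening: 0.003
```

>>> step_arm:
  deltas:
    - {"translation":[-0.1,0,0],"rot":[0,0,0]}
    - {"translation":[-0.2,0,0],"rot":[0,0,0]}

```text
clock: 13.22
eef_pos: [602.1, -40.1, 179.6]
tcp_rot: [3.141, -0.002, 1.403]
contact_force: [1.8, 11.4, 0.7]
opening: 0.002
```

Run:
```python
from rig import readout,imaging
import numpy as np
from h import *
f=imaging.grab_frame("side"); pickle.dump(f,open("side8.pkl","wb"))
s=readout.sense();print(s['contact_force'],s['wrist_torque'],s['eef_pos'])
crop(f,255,175,80,60,10,"pics/side8.png")
a=pickle.load(open("side0.pkl","rb"))
d=(4*np.abs(f["image"].astype(int)-a["image"]).sum(2)).clip(0,255).astype(np.uint8)
cv2.imwrite("pics/diff8.png",cv2.resize(d[155:255,230:380],None,fx=5,fy=5))
```

```text
[1.41757801 9.71012456 0.67302883] [ 1.56719584 -0.26226176 -0.0512156 ] [602.08626611 -40.15674746 179.58666233]
```

View pics/side8.png

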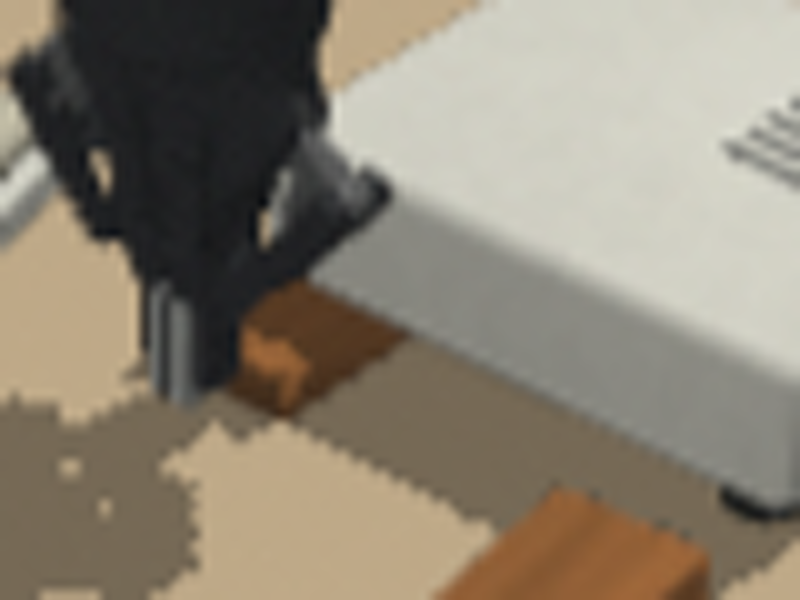

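View pics/diff8.png

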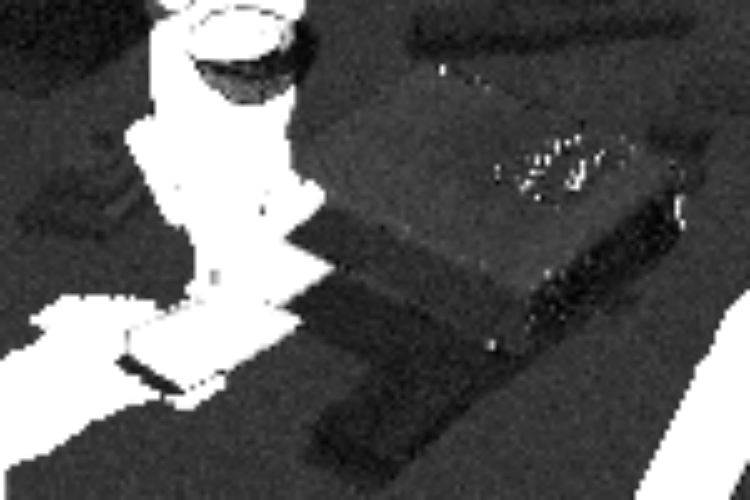

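Force has risen to about 10 N. The moment arm is 1.57/9.7 = 0.161 m, so the contact is at the fingertip on the heel, and the wedge is snug. I'll retreat and check.

>>> step_arm:
  deltas:
    - {"translation":[0.3,0,0],"rot":[0,0,0]}
    - {"translation":[1.5,0,0],"rot":[0,0,0]}
    - {"translation":[4,0,-2],"rot":[0,0,0]}
    - {"translation":[8,0,-6],"rot":[0,0,0]}
    - {"translation":[13,0,-10],"rot":[0,0,0]}
    - {"translation":[18,0,-12],"rot":[0,0,0]}
    - {"translation":[20,0,-12],"rot":[0,0,0]}
    - {"translation":[20,0,-12],"rot":[0,0,0]}

```text
clock: 14.28
eef_pos: [634.8, 157.5, 298.9]
tcp_rot: [-3.141, 0.001, 1.406]
contact_force: [-0.4, 0.1, -1.2]
opening: 0.001
```

Run:
```python
from rig import readout,imaging
import numpy as np
from h import *
for n in("side","top"):
    f=imaging.grab_frame(n); pickle.dump(f,open(f"{n}9.pkl","wb"))
    crop(f,*((240,165,100,75,8) if n=="side" else (260,180,130,100,6)),f"pics/{n}9.png")
s=readout.sense();print(s['contact_force'],s['eef_pos'])
```

```text
[ 0.3894746  -0.90364819 -0.28430606] [634.50667613 155.55230379 298.26886251]
```

View pics/side9.png

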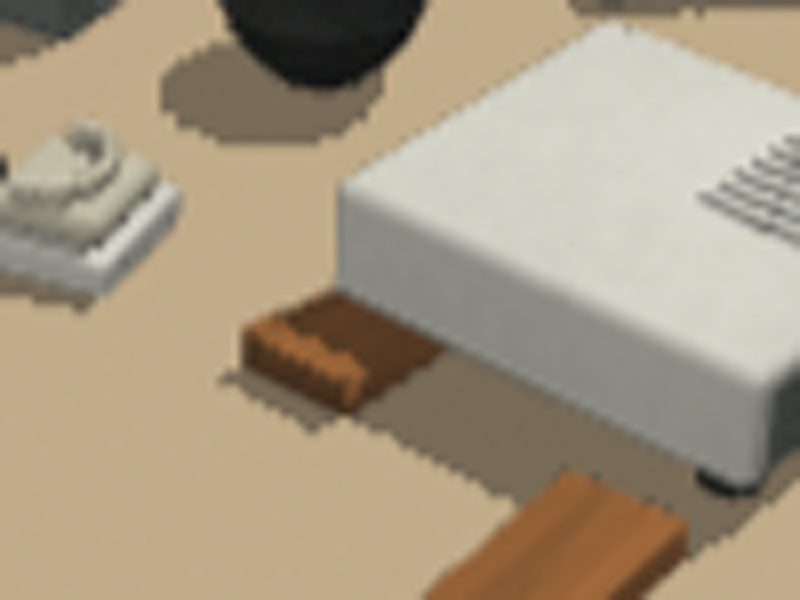

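View pics/top9.png

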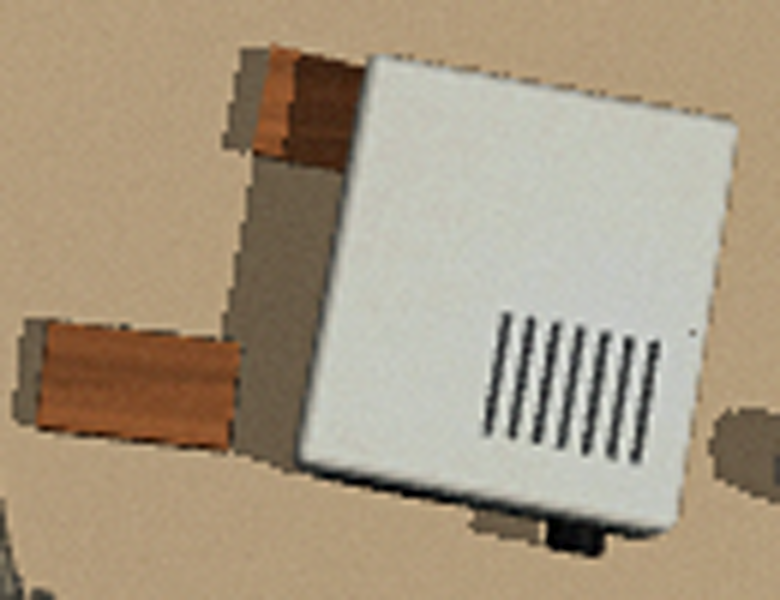

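The wedge sits under the far-left corner, with its heel at (272,46) to (252,150) in the top crop. The unit looks unmoved. Next I'll compute the numbers.

```bash
python3 - <<'E'
from fit import *
t=pickle.load(open("top9.pkl","rb"));t0=pickle.load(open("top0.pkl","rb"));s0=pickle.load(open("side0.pkl","rb"));s=pickle.load(open("side9.pkl","rb"))
a,b=ray(t,unc([(273,45),(253,150)],(260,180),6),18)
m=(a+b)/2;d=(b-a)[:2];h=np.array([d[1],-d[0]])/np.hypot(*d)
if h[1]>0:h=-h
y=np.array([-h[1],h[0]]);F=np.array([589.9,-113.7])-m[:2]
print(np.hypot(*d),m,"yaw",np.arctan2(h[1],h[0]),"foot x_w",F@h-45,"y_w",F@y)
g=lambda f,r:cv2.cvtColor(f["image"],cv2.COLOR_RGB2GRAY)[r].astype(np.float32)
for A,B,rs in((t0,t,[(slice(225,262),slice(335,376)),(slice(185,205),slice(350,386))]),(s0,s,[(slice(170,205),slice(322,368)),(slice(160,182),slice(290,330))])):
    for r in rs:
        x,y=g(A,r),g(B,r); w=cv2.createHanningWindow(x.shape[::-1],cv2.CV_32F); print(cv2.phaseCorrelate(x,y,w))
s=__import__('rig').readout.sense();print(s['clock'])
E
python3 go.py 588 -110 298 1.405
```

```text
51.25974655490395 [600.80445036 -52.22888742  18.        ] yaw -1.736240877775389 foot x_w 17.427602205606142 y_w -0.6318242756107181
((0.3205287115121429, 0.22630109874115334), 0.7615814367930095)
((0.2707761578429384, 0.08315819839026517), 1.0664722853236728)
((0.21814426403453524, -0.11714111158774188), 1.0787565382542434)
((-0.1282952585549424, -0.08529001540032688), 0.9812092132866382)
14.375
at 14.375 [634.5 155.6 298.3] [-3.139e+00  1.000e-03  1.404e+00] F [ 0.4 -0.9 -0.3] op -0.004
delta cm [-26.96  -0.18   0.07] rot [-0.002  0.001 -0.001]
```

>>> step_arm:
  deltas:
    - {"translation":[-6,0,0],"rot":[0,0,0]}
    - {"translation":[-12,0,0],"rot":[0,0,0]}
    - {"translation":[-18,0,0],"rot":[0,0,0]}
    - {"translation":[-24,0,1],"rot":[0,0,0]}
    - {"translation":[-27.2,0,3],"rot":[0,0,0]}
    - {"translation":[-27.2,0,5],"rot":[0,0,0]}
    - {"translation":[-27.2,0,5.3],"rot":[0,0,0]}
    - {"translation":[-27.2,0,5.3],"rot":[0,0,0]}

```text
clock: 15.38
eef_pos: [589.7, -112.3, 246.4]
tcp_rot: [-3.141, 0.0, 1.403]
contact_force: [-0.7, -0.1, 0.3]
opening: 0.0
```

```bash
python3 go.py 589 -112 235 1.405
python3 - <<'E'
from h import *
from rig import imaging
f=imaging.grab_frame("side"); pickle.dump(f,open("side10.pkl","wb"))
crop(f,240,165,100,75,8,"pics/side10.png")
E
```

```text
at 15.375 [ 589.7 -112.3  246.4] [-3.141  0.     1.403] F [-0.7 -0.1  0.3] op 0.0
delta cm [ 0.02 -0.07  1.14] rot [-0.001  0.    -0.002]
```

View pics/side10.png

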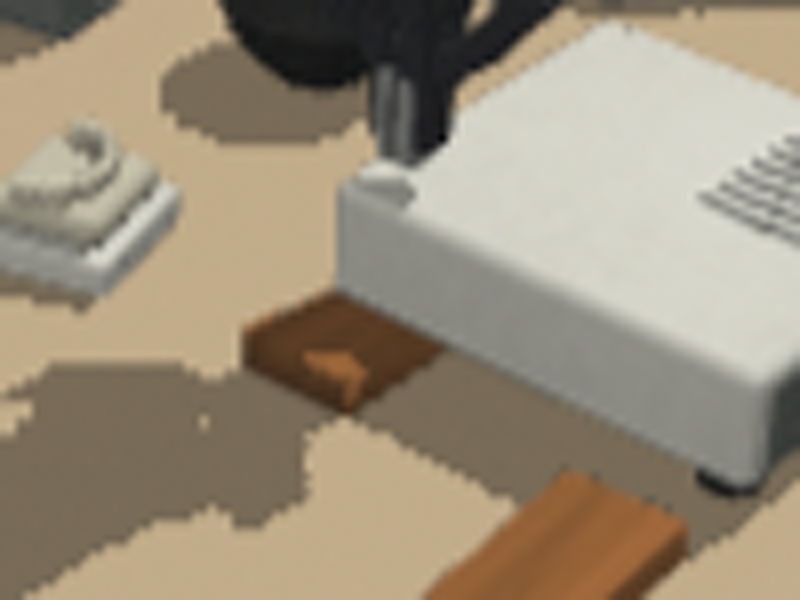

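The fingertips are over the corner at about crop (405,155), and the contact is a little below that. I'll descend gently.

>>> step_arm:
  deltas:
    - {"translation":[0,0,0.3],"rot":[0,0,0]}
    - {"translation":[0,0,0.6],"rot":[0,0,0]}
    - {"translation":[0,0,0.8],"rot":[0,0,0]}
    - {"translation":[0,0,0.9],"rot":[0,0,0]}

```text
clock: 15.92
eef_pos: [589.9, -111.8, 237.5]
tcp_rot: [-3.141, -0.0, 1.404]
contact_force: [0.6, -0.0, -0.1]
opening: -0.002
```

>>> step_arm:
  deltas:
    - {"translation":[0,0,0.05],"rot":[0,0,0]}
    - {"translation":[0,0,0.1],"rot":[0,0,0]}

```text
clock: 16.18
eef_pos: [590.0, -112.0, 236.6]
tcp_rot: [3.142, -0.0, 1.404]
contact_force: [0.0, 0.1, 0.7]
opening: -0.0
```

>>> step_arm:
  deltas:
    - {"translation":[0,0,0.05],"rot":[0,0,0]}
    - {"translation":[0,0,0.1],"rot":[0,0,0]}

```text
clock: 16.42
eef_pos: [590.0, -112.0, 235.6]
tcp_rot: [3.142, -0.0, 1.404]
contact_force: [-0.5, 0.3, -0.0]
opening: 0.001
```

>>> step_arm:
  deltas:
    - {"translation":[0,0,0.05],"rot":[0,0,0]}
    - {"translation":[0,0,0.05],"rot":[0,0,0]}

```text
clock: 16.68
eef_pos: [590.0, -112.0, 235.5]
tcp_rot: [3.141, -0.0, 1.404]
contact_force: [-2.8, 0.7, 5.7]
opening: 0.001
```

>>> step_arm:
  deltas:
    - {"translation":[0,0,0.05],"rot":[0,0,0]}
    - {"translation":[0,0,0.05],"rot":[0,0,0]}

```text
clock: 16.92
eef_pos: [590.0, -112.0, 235.5]
tcp_rot: [3.141, 0.0, 1.404]
contact_force: [-3.1, 1.4, 10.4]
opening: 0.002
```

>>> step_arm:
  deltas:
    - {"translation":[0,0,0.05],"rot":[0,0,0]}
    - {"translation":[0,0,0.05],"rot":[0,0,0]}

```text
clock: 17.18
eef_pos: [590.0, -112.0, 235.3]
tcp_rot: [3.141, -0.0, 1.404]
contact_force: [-5.8, 1.7, 14.5]
opening: -0.004
```

The corner is stiff: it moves about 0.2 mm at 14.5 N, so it isn't rocking. I'll ease off slightly, hold and verify.

>>> step_arm:
  deltas:
    - {"translation":[0,0,-0.02],"rot":[0,0,0]}
    - {"translation":[0,0,-0.02],"rot":[0,0,0]}
    - {"translation":[0,0,-0.02],"rot":[0,0,0]}
    - {"translation":[0,0,-0.02],"rot":[0,0,0]}

```text
clock: 17.68
eef_pos: [590.0, -111.9, 235.4]
tcp_rot: [3.141, -0.0, 1.404]
contact_force: [-4.7, 0.6, 12.4]
opening: -0.001
```

>>> step_arm:
  deltas:
    - {"translation":[0,0,0],"rot":[0,0,0]}
    - {"translation":[0,0,0],"rot":[0,0,0]}
    - {"translation":[0,0,0],"rot":[0,0,0]}
    - {"translation":[0,0,0],"rot":[0,0,0]}

```text
clock: 18.18
eef_pos: [590.0, -112.0, 235.4]
tcp_rot: [3.141, -0.0, 1.404]
contact_force: [-3.7, 1.9, 12.2]
opening: 0.003
```

```bash
python3 go.py 589 -112 235 1.405
python3 - <<'E'
from h import *
from rig import imaging
f=imaging.grab_frame("side"); pickle.dump(f,open("side11.pkl","wb"))
crop(f,230,155,150,100,5,"pics/side11.png")
s0=pickle.load(open("side0.pkl","rb"))
g=lambda f,r:cv2.cvtColor(f["image"],cv2.COLOR_RGB2GRAY)[r].astype(np.float32)
for r in[(slice(170,205),slice(322,368)),(slice(195,230),slice(305,345)),(slice(155,190),slice(338,372))]:
    x,y=g(s0,r),g(f,r); print(cv2.phaseCorrelate(x,y,cv2.createHanningWindow(x.shape[::-1],cv2.CV_32F)))
E
```

```text
at 18.175 [ 590.  -112.   235.4] [ 3.141 -0.     1.404] F [-3.7  1.9 12.2] op 0.003
delta cm [-0.02 -0.1   0.04] rot [ 0.    -0.    -0.001]
((0.26875058088025483, -0.14757261194786153), 1.070726612513816)
((-0.009843597546321803, 0.02813643103148422), 1.0384218557013405)
((0.04963187249512657, -0.07642013247431478), 0.9895455839089405)
```

View pics/side11.png

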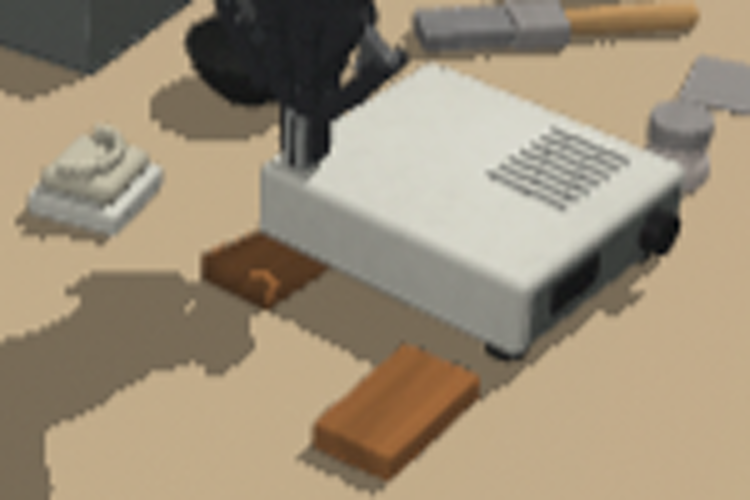

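The picture shows the fingertips pressing at about crop (303,170), the wedge still under the corner, the unit level and the visible bystanders in place. The press is steady at about 12 N, so I'm handing in.

Run:
```python
from rig import ticket,readout
print(readout.sense()['contact_force']); print(ticket.sign_off())
```

```text
[-3.92316527  0.35506857 12.52200351]
the job is handed in; nothing more can be done
None
```

The wedge is in under the short foot, the unit stays level when pressed, and I handed in at about 18 s while still pressing that corner at about 12.5 N.

- **Moving the wedge:** With the gripper shut, I pushed the wedge about 17 mm sideways to line it up with the short foot. I then pushed its heel straight in until the reaction rose from about 2 N to about 10 N. That is slightly above the 4 to 8 N you gave, so I stopped there.
- **Wedge position:** By the top camera, the foot centre is about 1 mm off the wedge's centre line and at x of about +17 mm in the wedge's frame.
- **Unit:** It shifted by less than about 1 mm. The corner gave only about 0.2 mm as the press rose to 14.5 N, then I eased back to a steady 12 N.
- **Bystanders:** The ones visible in the last pictures looked unmoved. The cup was outside those crops, so I did not recheck it.
- **Disagreements and limits:** The two cameras differed by up to about 9 mm in absolute y. I went with the top view, which matched where the arm touched the wedge to about 1 mm. I could not measure the force the wedge carries; I only infer it from how firmly the corner held.

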